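# Pack the gap of a mosaic glue-up jig and hold the clamp shut

## Task

The mosaic panel in the glue-up jig is too short for the clamp: stand orange spacers from the rack upright, side by side and square in the gap between the panel and the blue clamp jaw until the jaw, pushed towards the panel by its red paddle, closes firmly on the stack before it runs out of travel. Finish while holding: keep pushing the paddle so that jaw, spacers, panel and fence stay pressed tight together, and do not let go. Leave the panel lying flat and do not knock the other things on the table about.

Things in the scene. Friction and masses are not known exactly. Their poses are not given: they have to be found in the camera images.
- jig: Jig fixed to the table: aluminium bed 100 (x) x 345 (y) mm, top 12 mm above the table. Origin at table height on its centre line, under the open jaw's face. +y runs from the jaw over the gap to panel and fence (closing direction). Behind the jaw, y -50 to -127 mm, there is room for a hand (two guide rods there, up to 17 mm above the bed); then a 22 mm high block.
- jaw (a joint): Sliding clamp jaw of the jig, m. 0 = open (spring pushed back), grows as it is pushed along the jig's +y; hard stop at 0.032. A return spring pushes back with 3 N at 0 to 6 N at 0.032, so it opens again when let go. It weighs 0.3 kg.
- jaw_face (a point): Middle of the top edge of the blue jaw's flat pressing face (jaw 60 mm wide across the jig, 50 long, face 30 mm high above the bed); moves with the jaw.
- jaw_paddle (a point): Middle of the rear face of the red upright paddle on the jaw's rear end: push here along the jig's +y. The paddle is 50 mm wide across the jig, 12 thick, and reaches from the jaw to 71 mm above the bed; this point is 45 mm above the bed and 50 mm behind the pressing face.
- panel_edge (a point): Middle of the top edge of the mosaic panel's face towards the gap. The panel (loose, plywood faced with small tiles, 0.35 kg) is 80 across the jig x 90 long x 30 high, lies on the bed with its other end against the fence. The open gap runs from jaw_face to panel_edge along the jig's y, 53 to 79 mm with the jaw open.
- panel: The mosaic panel, origin under its centre, axes as the jig's.
- fence: Blue end block 100 x 20 x 45 mm, fixed across the bed behind the panel. Origin under its centre, on the bed.
- rack: Wooden rack fixed to the table, 60 (x) x 186 (y) mm: floor 6 mm thick, low cross walls up to 28 mm above the table make four slots 24 mm wide, 42 mm apart along its y, open at both x ends; one spacer stands in each. Origin under its centre.
- spacer1_center (a point): Orange flat spacer, loose, 0.07 kg: 50 wide (own x) x 20 thick (own y) x 80 high (own z), standing upright; the point is its centre, 40 mm above its foot. Take it from above by its 50 mm width. All four are alike.
- spacer2_center (a point): Orange flat spacer, loose, 0.07 kg: 50 wide (own x) x 20 thick (own y) x 80 high (own z), standing upright; the point is its centre, 40 mm above its foot. Take it from above by its 50 mm width. All four are alike.
- spacer3_center (a point): Orange flat spacer, loose, 0.07 kg: 50 wide (own x) x 20 thick (own y) x 80 high (own z), standing upright; the point is its centre, 40 mm above its foot. Take it from above by its 50 mm width. All four are alike.
- spacer4_center (a point): Orange flat spacer, loose, 0.07 kg: 50 wide (own x) x 20 thick (own y) x 80 high (own z), standing upright; the point is its centre, 40 mm above its foot. Take it from above by its 50 mm width. All four are alike.
- glue: Bystander, loose: white glue bottle with orange cap, 56 mm across, 160 high, origin under its centre.
- grout_jar: Bystander, loose: jar, 72 mm across, 90 high, origin under its centre.
- mug: Bystander, loose: blue mug, 76 mm across, 85 high, origin under its centre.
- brush: Bystander, loose: brush lying flat, origin under it.
- sponge: Bystander, loose: yellow sponge block 70 x 100 x 35, origin under its centre.
- tile_stack: Bystander, loose: stack of four stuck-together tiles, 75 x 75 x 29, origin under its centre.
- shard: Bystander, loose: piece of red-brown tile, about 65 x 35 x 8, lying flat, origin under it.
There are look-alikes about, which are no part of the job. What is shaped like the part that bears spacer4_center but pink is not meant.

How it is judged:
By the outcome, as a careful person would: the job done as asked, in the order asked, and still so for the second after the job is handed in, while the arm keeps its last pose, push and grip.
It also fails if it takes over 72 s, if anything falls off the work surface, if the arm or the gripper's body presses on something with over 40 N, if the wrist force passes 120 N, or if a joint passes its speed limit or range.

## Robot

A 7-joint arm with a two-finger parallel gripper is mounted at the origin on the work surface. World frame = base frame: x ahead of the robot, y to its left, z up, the work surface at z = 0. Lengths are in m, angles in rad, forces in N, time in s.
With the tool pointing down it reaches from about 0.4 to 0.85 m from the base axis. Payload 10.4 kg.
Tool frame: the origin (TCP) lies between the finger pads; the fingertips stand tips_ahead ahead of it and the grasp point (between the pads) lies 11 mm behind it (tips_ahead is the distance from the TCP to the fingertips, in m); z points along the fingers, x is the direction in which the jaws open and shut, and the axes are right-handed (so a half turn about z gives the same grasp; the last joint's range is limited). The gripper opens to 87 mm and grips with 3 to 60 N. Pads are 19 mm wide; open, the fingers measure 117 mm over their backs; the gripper's body (75 mm by 190 mm) begins 51 mm behind the grasp point.
Start: joints at [-0.023, 0.332, -0.065, 1.46, 0.022, 1.35, -0.088], TCP at [0.625, 0, 0.231] pointing down, gripper open.
Joint ranges: [-2.6, 2.6], [-0.5, 2.12], [-1.47, 1.34], [0.16, 2.42], [-1.27, 4.41], [0.06, 2.06], [-2.6, 2.6]. Speed limits (rad/s): [2.22, 2.22, 2.79, 2.79, 3.14, 3.14, 3.14].

## Interface

Orientations are given as a unit quaternion [x, y, z, w].
In Python, from bench import read_state, camera, close_job, tips_ahead gives the robot as it stands.
- The arm moves only by the tool arm_command, never from a script. Its argument "commands" is a list that holds one entry, the list of rows, each a list of 7 numbers: the turn, a rotation vector about the tool's x, y, z in rad, then the shift along the tool's x, y, z in m, then the opening in per cent of the stroke, from 0 (shut) to 100 (fully open). In form: [[[rx, ry, rz, x, y, z, claw], ...]]. A call has 1 to 20 rows; each row shifts and turns the commanded pose from where the row before left it, along the tool's axes as they then stand; what a row does not reach is not made up. A row lasts 1/8 s, in which the tool goes at most 62.5 mm and 10.7 degrees, less where a joint would pass 70% of its speed; a pose out of reach is approached as far as the arm can. A call with a gripper value outside its range is refused whole. The fingers move at their own pace and stop on an object; "newtons" is the grip in N (left out, the last holds). Time passes only in rows, so rows that do not move let the fingers close. It gives the time, the measured TCP pose, the force and the opening at its end, in the units of the state.
- read_state(): the state, without advancing time (a new reading comes with each control period).
- camera(name): name is "scene" or "side" or "wrist"; returns a dict with "frame" (384x512x3 uint8, red, green, blue), "vfov" (degrees; the focal length in pixels is half the picture's height over the tangent of half this angle, whatever the lens; pixels are square), "cx", "cy" (the principal point, pixels), "k1" (the pictures are not rectified: a ray, as slopes to the right and down, at radius r is drawn at 1 + k1 r^2 times it, then the intrinsics apply), "R" (3x3) and "t" (3): a world point X has camera coordinates R X + t. Camera axes: x right, y down, z forward; pixel columns grow to the right and rows downward; lengths in m; the calibration is good to about 2 mm. A picture is of the moment at which its call begins. There is no depth.
- close_job(): hands the job in, once; it reports no verdict.
The state is a dict: "time": time; "joint_positions": joint angles; "joint_vel": joint speeds; "joint_torque": joint torques, N m; "ee_pos": TCP position; "eef_rot": TCP orientation; "ft_force": force on the tool from outside, world axes, zero at the start; "torque": the same for the moment, N m; "width": finger opening in m.
Only numpy, scipy, OpenCV 4.12 (cv2) and the standard library are available. Lean on these libraries where they do the work, as an engineer would, in place of code of your own. Each camera call takes 0.05 s, during which the arm holds its last target.

## Working session

There is one attempt and no reset: what is moved stays moved. The work goes in short steps, Python scripts to look and compute and a tool call to move; the robot and the scene stay as the last step left them, time stands still between calls to the robot, and variables do not carry over. Pictures are saved under pics/ and viewed, and the job is handed in when it is done.

Besides the shell and the picture viewer there is one more tool, called after "Emit:" by a JSON object that holds its "name" and its "arguments". arm_command: Moves the arm, as the interface text tells. Its arguments: {"type":"object","properties":{"commands":{"type":"array"},"newtons":{"type":"number"}},"required":["commands"]}

```bash
ls; mkdir -p pics; cat > h.py <<'E'
import numpy as np, cv2, pickle
def K(c):
    f=c["frame"].shape[0]/2/np.tan(np.radians(c["vfov"])/2)
    return np.array([[f,0,c["cx"]],[0,f,c["cy"]],[0,0,1.]])
def ray(c,uv):
    k=K(c); p=cv2.undistortPoints(np.array([[uv]],float),k,np.array([c["k1"],0,0,0.]))[0,0]
    R=np.array(c["R"]);t=np.array(c["t"]); return -R.T@t, R.T@np.array([p[0],p[1],1])
def onz(c,uv,z):
    o,d=ray(c,uv); return o+d*(z-o[2])/d[2]
def proj(c,X):
    return cv2.projectPoints(np.array(X,float).reshape(-1,1,3),cv2.Rodrigues(np.array(c["R"],float))[0],np.array(c["t"],float),K(c),np.array([c["k1"],0,0,0.]))[0][:,0]
def save(c,n,roi=None,s=1):
    f=c["frame"]
    if roi: f=f[roi[1]:roi[3],roi[0]:roi[2]]
    cv2.imwrite(f"pics/{n}.png",cv2.resize(f[:,:,::-1],None,fx=s,fy=s,interpolation=cv2.INTER_CUBIC))
E
python3 - <<'E'
from h import *; from bench import *
print(read_state(), tips_ahead)
for n in ["scene","side","wrist"]:
    c=camera(n); save(c,n+"0",s=1.5); pickle.dump(c,open(n+"0.pkl","wb")); print(n,c["vfov"],c["cx"],c["cy"],c["k1"],c["R"],c["t"])
E
```

```text
pics
{'time': 0.0, 'joint_positions': array([-0.02255582,  0.33286682, -0.06471739,  1.4609544 ,  0.02161034,
        1.34989245, -0.08847   ]), 'joint_vel': array([ 0.00089829,  0.00085612, -0.00098622,  0.00042264, -0.0009632 ,
        0.00078926, -0.00056556]), 'joint_torque': array([-1.20520472e-04, -6.23245955e+01,  2.44190963e-02, -3.89891267e+01,
       -6.13984605e-02,  3.97891912e-02,  1.87085252e-04]), 'ee_pos': array([ 6.24619703e-01, -2.63021601e-05,  2.29750882e-01]), 'eef_rot': array([ 9.99999746e-01,  1.29014096e-05, -7.11596141e-04,  3.54653691e-05]), 'ft_force': array([ 0.14964198, -0.26073777,  0.06216258]), 'torque': array([-0.03379311, -0.01062867, -0.00360001]), 'width': 0.08712931782245052} 0.008
scene 44.290919912398635 252.88639283463874 189.3629111049289 0.053383315129697156 [[ 0.38520336  0.92272456 -0.01406239]
 [ 0.69283216 -0.29923054 -0.65608283]
 [-0.60959164  0.24298243 -0.75455787]] [-0.17758394 -0.36758243  1.65423532]
side 42.277632562016635 247.6147751131387 190.60677918107808 -0.18672679371371828 [[ 0.68602518 -0.7273777   0.01706298]
 [-0.52945306 -0.51516385 -0.67400717]
 [ 0.49904801  0.45335184 -0.73852772]] [-0.42314654  0.30519932  1.29116114]
wrist 71.62711281445573 252.15212184346848 187.0431491671409 0.0029394158715036634 [[ 9.99999457e-01 -3.69483524e-04 -9.74452650e-04]
 [-8.90594956e-05 -9.61918446e-01  2.73336595e-01]
 [-1.03833735e-03 -2.73336360e-01 -9.61917957e-01]] [-0.62399214 -0.03390792  0.39002355]
```

View pics/scene0.png

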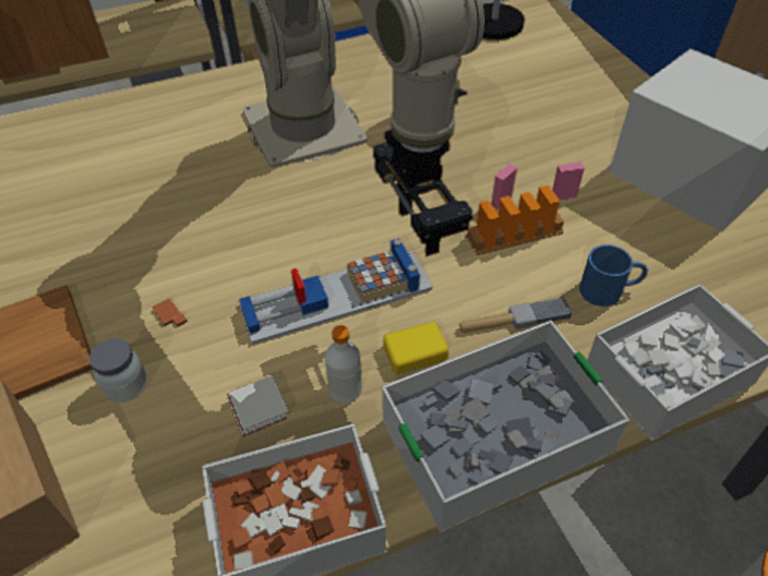

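View pics/side0.png

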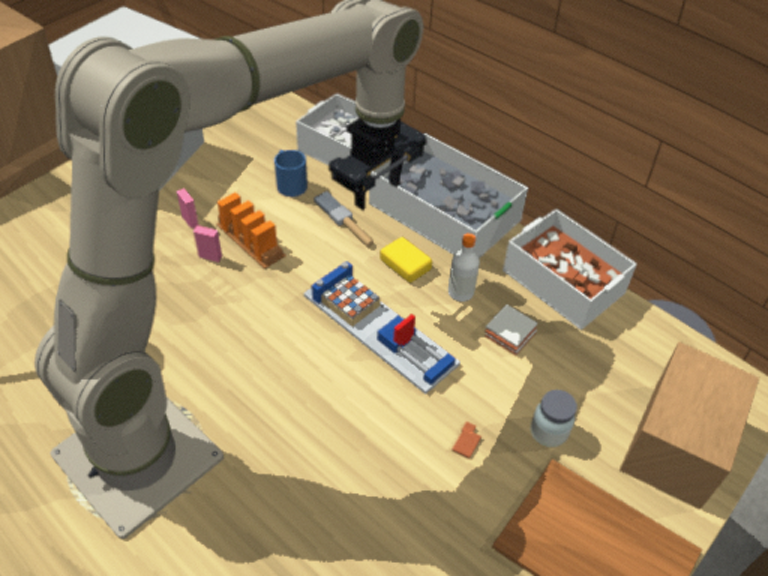

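View pics/wrist0.png

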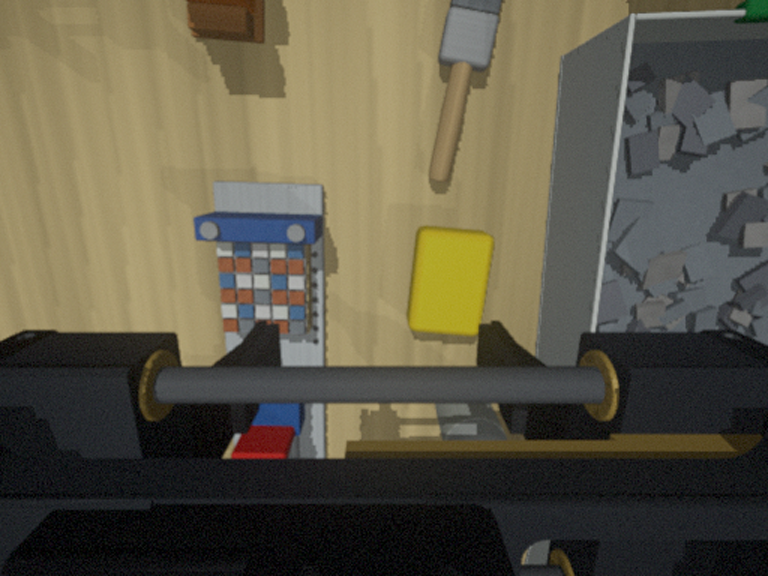

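Candidates for "spacer" in the 1.5x scene view: orange in the rack at (487,222), (508,218), (530,212) and (548,205); pink look-alikes at (503,185) and (568,180), which don't count. Cropping close on the rack and the jig next.

```bash
python3 - <<'E'
from h import *
a=pickle.load(open("scene0.pkl","rb"));b=pickle.load(open("side0.pkl","rb"));w=pickle.load(open("wrist0.pkl","rb"))
save(a,"sc_rack",(300,100,400,175),8); save(a,"sc_jig",(150,150,300,235),5); save(b,"si_jig",(195,165,315,265),6); save(b,"si_rack",(110,115,200,185),8)
E
```

```text
(no output)
```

View pics/sc_rack.png

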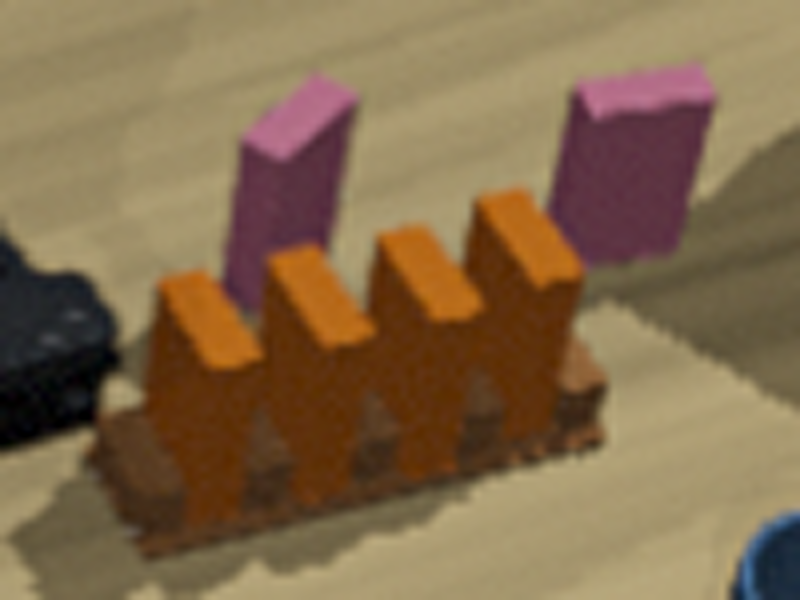

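View pics/sc_jig.png

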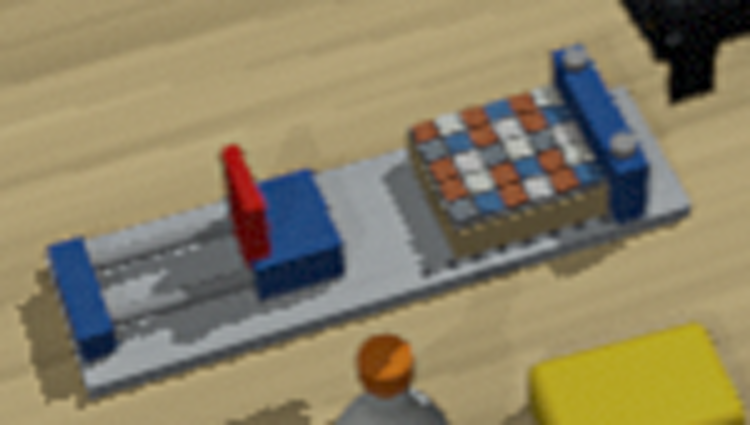

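View pics/si_jig.png

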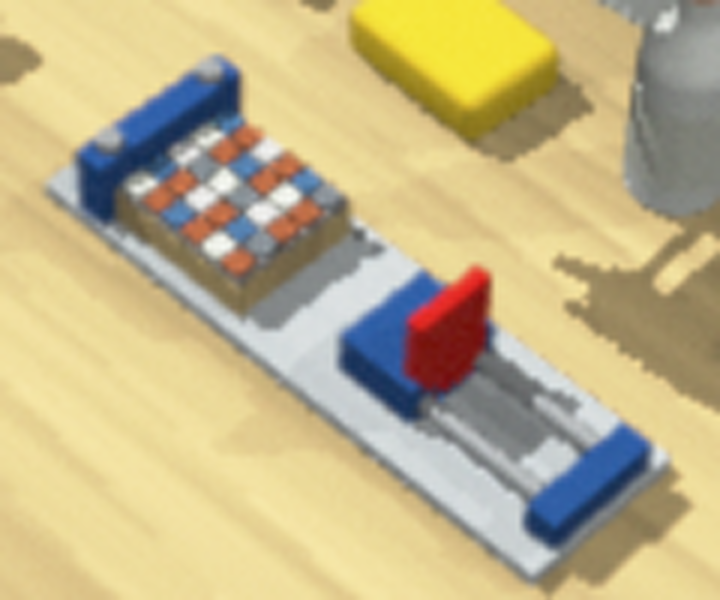

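View pics/si_rack.png

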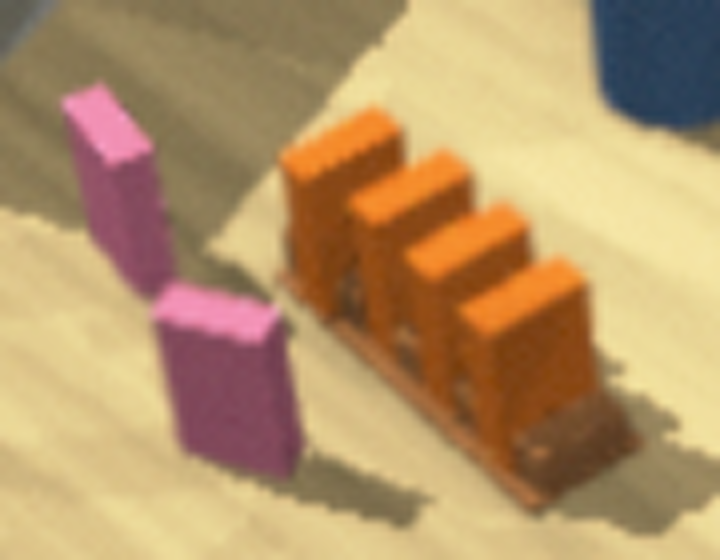

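```bash
python3 - <<'E'
from h import *
np.set_printoptions(precision=4,suppress=True)
a=pickle.load(open("scene0.pkl","rb"));b=pickle.load(open("side0.pkl","rb"));w=pickle.load(open("wrist0.pkl","rb"))
S=lambda p:(150+p[0]/5-.4,150+p[1]/5-.4); D=lambda p:(195+p[0]/6-.4,165+p[1]/6-.4)
for nm,z,s,d in [("panelL",.042,(410,137),(242,280)),("panelR",.042,(452,222),(348,195)),("jawL",.042,(311,172),(342,343)),("jawR",.042,(343,243),(424,273)),
 ("bedFL",.012,(628,88),(47,185)),("bedBR",.012,(93,392),(668,462)),("bedBL",.012,None,(533,575)),("bedFR",.012,(690,208),None),("padTopL",.083,(230,148),(408,330)),("padTopR",.083,(263,205),(487,270))]:
    print(nm, s and onz(a,S(s),z)[:2], d and onz(b,D(d),z)[:2])
# spacers tops
for nm,c,roi,vt in [("scene",a,(300,100,400,175),170),("side",b,(110,115,200,185),215)]:
    f=c["frame"]; hsv=cv2.cvtColor(f,cv2.COLOR_RGB2HSV)
    m=cv2.inRange(hsv,(8,180,vt),(22,255,255)); mm=np.zeros_like(m); mm[roi[1]:roi[3],roi[0]:roi[2]]=m[roi[1]:roi[3],roi[0]:roi[2]]
    n,l,st,ce=cv2.connectedComponentsWithStats(mm)
    for i in range(1,n):
        if st[i,4]<15: continue
        pts=np.argwhere(l==i)[:,::-1]
        P=np.array([onz(c,q,.086)[:2] for q in pts.astype(float)])
        r=cv2.minAreaRect((P*1000).astype(np.float32))
        print(nm,st[i],P.mean(0),r)
E
```

```text
panelL [ 0.4886 -0.0748] [ 0.4812 -0.0755]
panelR [ 0.5554 -0.0762] [ 0.5585 -0.0747]
jawL [ 0.4914 -0.1338] [ 0.4864 -0.1379]
jawR [ 0.546 -0.135] [ 0.547  -0.1368]
bedFL [0.4766 0.0639] [0.4745 0.0598]
bedBR [ 0.5652 -0.2825] [ 0.56   -0.2856]
bedBL None [ 0.4648 -0.2813]
bedFR [0.574  0.0574] None
padTopL [ 0.4941 -0.1766] [ 0.4888 -0.1766]
padTopR [ 0.5389 -0.1733] [ 0.5423 -0.179 ]
scene [361 124  11  11  62] [0.5056 0.3347] ((504.8778991699219, 334.81707763671875), (16.670886993408203, 44.127376556396484), 86.44197082519531)
scene [348 129  12  11  68] [0.5093 0.2922] ((509.0918273925781, 292.663818359375), (16.96415901184082, 46.362911224365234), 84.72288513183594)
scene [334 131  12  12  68] [0.5039 0.2507] ((504.0456237792969, 250.60739135742188), (16.063486099243164, 46.3809814453125), 85.4339599609375)
scene [321 134  11  12  68] [0.4987 0.2093] ((498.3040466308594, 209.4680633544922), (16.490800857543945, 46.279457092285156), 84.66145324707031)
side [146 129  13   8  50] [0.5067 0.3335] ((506.39697265625, 333.9073181152344), (17.270084381103516, 44.88644790649414), 83.46116638183594)
side [154 134  14   9  50] [0.5084 0.2924] ((508.62188720703125, 293.0608215332031), (16.74077796936035, 44.42997741699219), 82.909912109375)
side [161 141  14   8  55] [0.5036 0.251 ] ((503.9852294921875, 251.11349487304688), (18.238433837890625, 46.19358825683594), 82.59822082519531)
side [168 148  14   8  56] [0.4986 0.2098] ((498.36016845703125, 210.03379821777344), (18.39980697631836, 45.27156448364258), 87.32947540283203)
```

The crops confirm four orange spacers standing in the rack, with the two pink ones outside it. The gap measures about 61 mm, so two spacers (40 mm) leave about 21 mm of jaw travel, inside the 32 mm limit. Three would need 60 mm, which is too tight. Next: refine the panel edge and jig yaw from the wrist picture, then move to look at the rack.

```bash
python3 - <<'E'
from h import *
w=pickle.load(open("wrist0.pkl","rb")); save(w,"w_jig",(120,110,230,310),4)
save(w,"w_jig",(120,110,230,260),5)
E
```

```text
(no output)
```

View pics/w_jig.png

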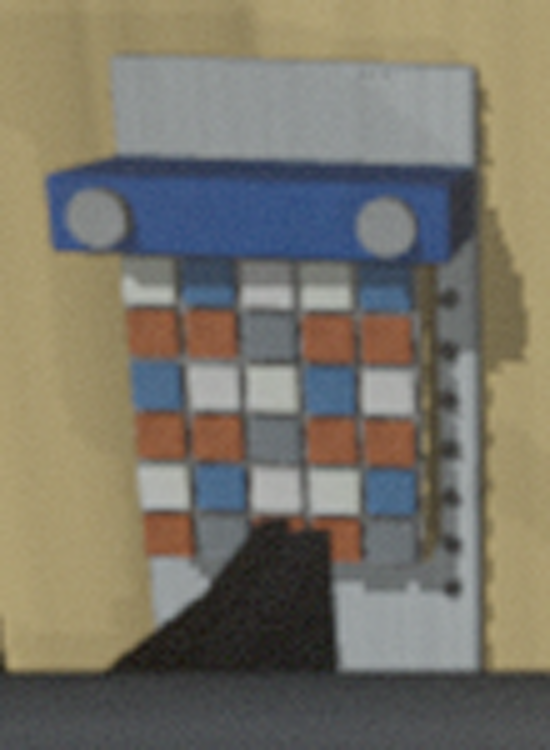

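Emit:
{"name": "arm_command", "arguments": {"commands": [[[0,0,0,-0.04,-0.04,0,100],[0,0,0,-0.04,-0.05,0,100],[0,0,0,-0.035,-0.05,0,100],[0,0,0,0,0,0,100],[0,0,0,0,0,0,100]]]}}

```text
time: 0.78
ee_pos: [0.5111, 0.1385, 0.2305]
eef_rot: [1.0, 0.0, 0.0, 0.0]
ft_force: [-0.0, -0.5, 0.7]
width: 0.0869
```

```bash
python3 - <<'E'
from h import *; from bench import *
np.set_printoptions(precision=4,suppress=True)
w=pickle.load(open("wrist0.pkl","rb")); W=lambda p:(120+p[0]/5-.4,110+p[1]/5-.4)
for n,p,z in [("panL",(147,557),.042),("panR",(420,565),.042),("panRfar",(415,262),.042),("bedFL",(112,57),.012),("bedFR",(475,67),.012),("fenceNL",(57,248),.057),("fenceNR",(450,262),.057),("bedRlow",(480,668),.012)]:
    print(n,onz(w,W(p),z))
c=camera("wrist"); save(c,"wrist1",s=1.5); pickle.dump(c,open("wrist1.pkl","wb"))
f=c["frame"]; hsv=cv2.cvtColor(f,cv2.COLOR_RGB2HSV)
m=cv2.inRange(hsv,(8,180,170),(22,255,255))
n,l,st,ce=cv2.connectedComponentsWithStats(m)
for i in range(1,n):
    if st[i,4]<60: continue
    pts=np.argwhere(l==i)[:,::-1]
    P=np.array([onz(c,q,.086)[:2] for q in pts.astype(float)])
    print(st[i],P.mean(0),cv2.minAreaRect((P*1000).astype(np.float32)))
E
```

```text
panL [ 0.4811 -0.0723  0.042 ]
panR [ 0.5566 -0.0747  0.042 ]
panRfar [0.5596 0.0105 0.042 ]
bedFL [0.4746 0.0613 0.012 ]
bedFR [0.573  0.0586 0.012 ]
fenceNL [0.4738 0.0168 0.057 ]
fenceNR [0.5711 0.0133 0.057 ]
bedRlow [ 0.5675 -0.1221  0.012 ]
```

View pics/wrist1.png

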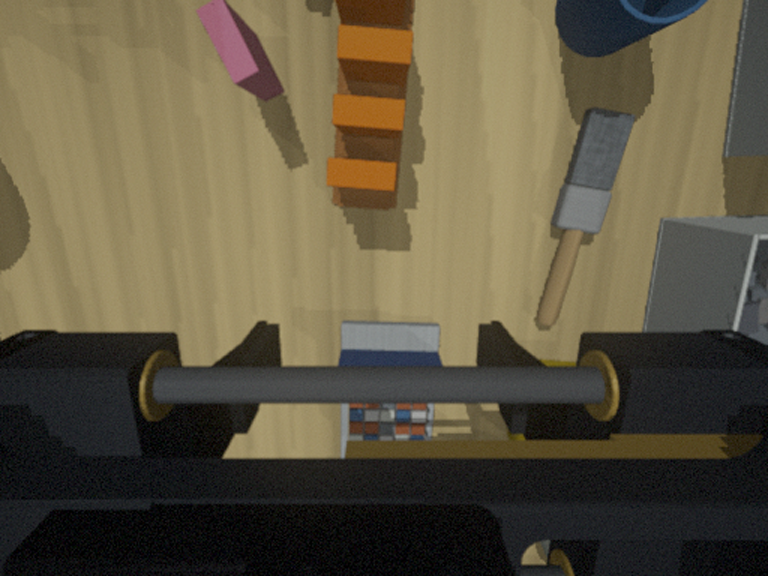

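The wrist view shows the nearest spacer tops at 1.5x pixels (362,173), (369,112) and (375,47), with the pink one clear of them at (235,45). My colour threshold missed them, so I'm loosening it.

```bash
python3 - <<'E'
from h import *
np.set_printoptions(precision=4,suppress=True)
c=pickle.load(open("wrist1.pkl","rb"))
f=c["frame"]; hsv=cv2.cvtColor(f,cv2.COLOR_RGB2HSV); print(hsv[113,241],hsv[129,243],hsv[74,246])
m=cv2.inRange(hsv,(5,150,int(hsv[113,241,2])-25),(25,255,255))
n,l,st,ce=cv2.connectedComponentsWithStats(m)
for i in range(1,n):
    if st[i,4]<60: continue
    pts=np.argwhere(l==i)[:,::-1]
    P=np.array([onz(c,q,.086)[:2] for q in pts.astype(float)])
    # slope of long axis by PCA
    v=np.linalg.svd(P-P.mean(0),full_matrices=False)[2][0]
    print(st[i],P.mean(0),P.min(0),P.max(0),np.degrees(np.arctan(v[1]/v[0])),cv2.minAreaRect((P*1000).astype(np.float32)))
E
```

```text
[ 16 212 166] [ 15 156  95] [ 16 209 166]
[ 225   17   50   25 1067] [0.5081 0.2911] [0.4834 0.2804] [0.5326 0.3017] -4.490414882675271 ((508.1490783691406, 291.0717468261719), (19.26398468017578, 49.389156341552734), 86.0211410522461)
[221  62  49  25 951] [0.5034 0.2494] [0.4781 0.2379] [0.5282 0.261 ] -4.928624988762347 ((503.4751281738281, 249.40325927734375), (19.549848556518555, 49.50257110595703), 85.21954345703125)
[218 105  46  22 850] [0.4977 0.2078] [0.4734 0.1968] [0.5225 0.2188] -5.0739083788305965 ((498.0164794921875, 207.78573608398438), (19.72654914855957, 49.342960357666016), 85.52222442626953)
```

Emit:
{"name": "arm_command", "arguments": {"commands": [[[0,0,0,-0.013,-0.035,0,100],[0,0,0,0,-0.035,0,100],[0,0,0.082,0,0,0,100],[0,0,0,0,0,0.05,100],[0,0,0,0,0,0.04,100],[0,0,0,0,0,0,100],[0,0,0,0,0,0,100]]], "newtons": 25}}

```text
time: 1.7
ee_pos: [0.4992, 0.2086, 0.1421]
eef_rot: [0.999, -0.042, 0.001, -0.0]
ft_force: [0.2, -0.5, -0.1]
width: 0.0867
```

```bash
python3 - <<'E'
from h import *; from bench import *
for n in ["scene","side"]:
    c=camera(n); save(c,n+"1",(300,60,400,175) if n=="scene" else (110,75,220,185),5)
E
```

```text
(no output)
```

View pics/scene1.png

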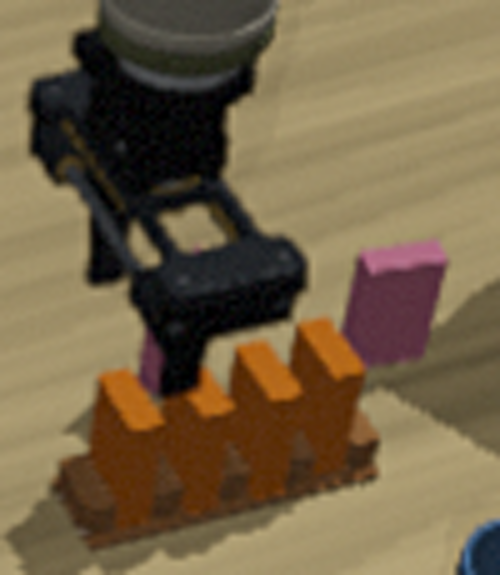

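View pics/side1.png

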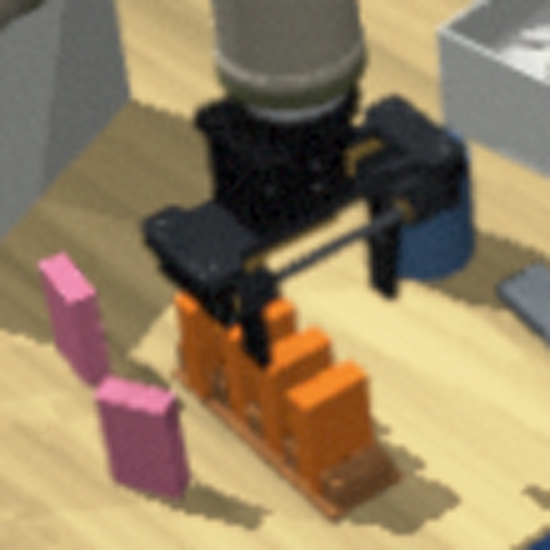

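The fingers straddle the spacer nearest the jig and stay clear of the pink ones. Descending and gripping.

Emit:
{"name": "arm_command", "arguments": {"commands": [[[0,0,0,-0.001,0,0.04,100],[0,0,0,0,0,0.03,100],[0,0,0,0,0,0.01,100],[0,0,0,0,0,0,100],[0,0,0,0,0,0,40],[0,0,0,0,0,0,40],[0,0,0,0,0,0,40],[0,0,0,0,0,0,40]]], "newtons": 25}}

```text
time: 2.8
ee_pos: [0.4971, 0.209, 0.0608]
eef_rot: [0.999, -0.041, 0.0, -0.0]
ft_force: [-0.2, -1.1, 0.6]
width: 0.055
```

Emit:
{"name": "arm_command", "arguments": {"commands": [[[0,0,0,0,0,0,40],[0,0,0,0,0,0,40],[0,0,0,0,0,0,40]]]}}

```text
time: 3.18
ee_pos: [0.4971, 0.2089, 0.0607]
eef_rot: [0.999, -0.041, 0.0, -0.0]
ft_force: [0.1, -0.9, 2.2]
width: 0.0496
```

Emit:
{"name": "arm_command", "arguments": {"commands": [[[0,0,0,0,0,-0.02,40],[0,0,0,0,0,-0.05,40],[0,0,0,0,0,-0.05,40],[0,0,-0.051,0,0,0,40],[0,0,0,0.006,0.02,0,40],[0,0,0,0.006,0.05,0,40],[0,0,0,0.006,0.06,0,40],[0,0,0,0.006,0.06,0,40],[0,0,0,0.004,0.055,0,40],[0,0,0,0.0036,0.035,0,40],[0,0,0,0,0.0145,0,40],[0,0,0,0,0,0,40],[0,0,0,0,0,0,40]]]}}

```text
time: 4.8
ee_pos: [0.5196, -0.0844, 0.1805]
eef_rot: [1.0, -0.014, -0.0, -0.0]
ft_force: [0.3, -0.1, -0.9]
width: 0.0494
```

```bash
python3 - <<'E'
from h import *; from bench import *
c=camera("wrist"); save(c,"wrist2",s=1.5); pickle.dump(c,open("wrist2.pkl","wb"))
print(read_state()["ee_pos"],read_state()["eef_rot"])
for n in ["scene","side"]:
    c=camera(n); save(c,n+"2",(150,110,300,235) if n=="scene" else (180,115,330,265),4); pickle.dump(c,open(n+"2.pkl","wb"))
E
```

```text
[ 0.5195726  -0.08447588  0.18051663] [ 9.99899344e-01 -1.41847515e-02 -3.22564475e-06 -3.06912260e-04]
```

View pics/wrist2.png

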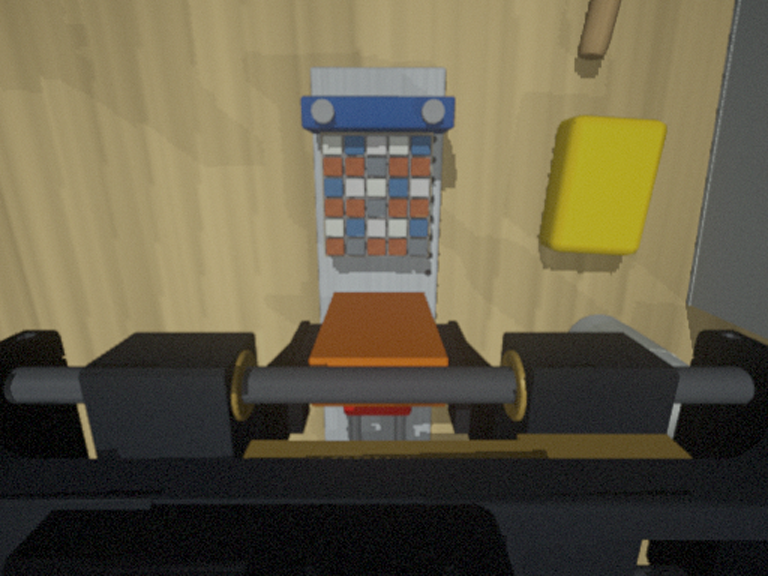

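View pics/side2.png

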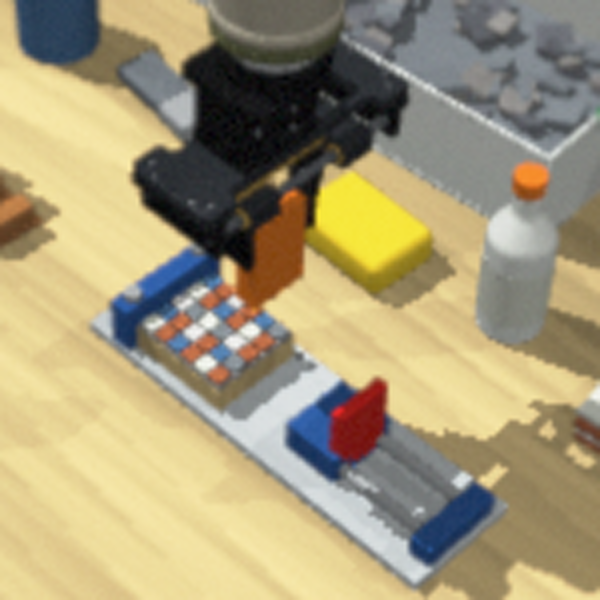

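View pics/scene2.png

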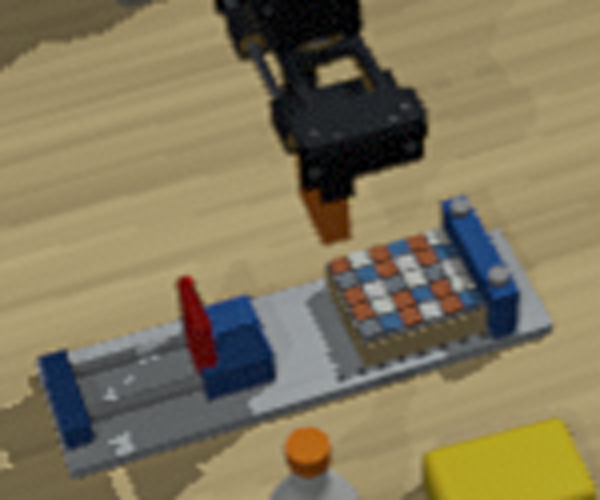

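```bash
python3 - <<'E'
from h import *
np.set_printoptions(precision=4,suppress=True)
c=pickle.load(open("wrist2.pkl","rb")); save(c,"w2",(195,80,310,260),4)
for n,p,z in [("panL",(325,255),.042),("panR",(430,256),.042),("footL",(334,293),.126),("footR",(435,293),.126),("topL",(314,363),.206),("topR",(446,363),.206),("bedFL",(311,69),.012),("bedFR",(445,69),.012)]:
    print(n,onz(c,(p[0]/1.5,p[1]/1.5),z))
E
```

```text
panL [ 0.4796 -0.0726  0.042 ]
panR [ 0.5582 -0.0757  0.042 ]
footL [ 0.4951 -0.0762  0.126 ]
footR [ 0.5504 -0.0778  0.126 ]
topL [ 0.4965 -0.077   0.206 ]
topR [ 0.5434 -0.0783  0.206 ]
bedFL [0.4743 0.0596 0.012 ]
bedFR [0.572  0.0568 0.012 ]
```

View pics/w2.png

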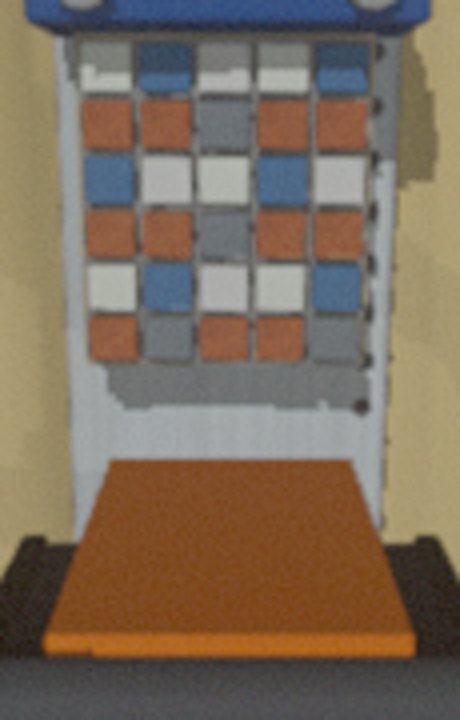

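The foot's front edge is about 3 mm clear of the panel edge, and parallel and centred. Lowering.

Emit:
{"name": "arm_command", "arguments": {"commands": [[[0,0,0,0,0,0.04,40],[0,0,0,0,0,0.04,40],[0,0,0,0,0,0.02,40],[0,0,0,0,0,0.01,40],[0,0,0,0,0,0.002,40],[0,0,0,0,0,0,40],[0,0,0,0,0,0,40]]]}}

```text
time: 5.82
ee_pos: [0.52, -0.0864, 0.0694]
eef_rot: [1.0, -0.015, 0.001, 0.0]
ft_force: [-0.5, -0.7, -1.0]
width: 0.0497
```

```bash
python3 - <<'E'
from h import *; from bench import *
print(read_state()["ee_pos"],read_state()["ft_force"])
for n in ["wrist","side"]:
    c=camera(n); save(c,n+"3",(150,110,360,260) if n=="wrist" else (195,165,315,265),4 if n=="wrist" else 5); pickle.dump(c,open(n+"3.pkl","wb"))
E
```

```text
[ 0.52004755 -0.0864197   0.06942911] [-0.48355382 -0.65033842 -0.96267   ]
```

View pics/wrist3.png

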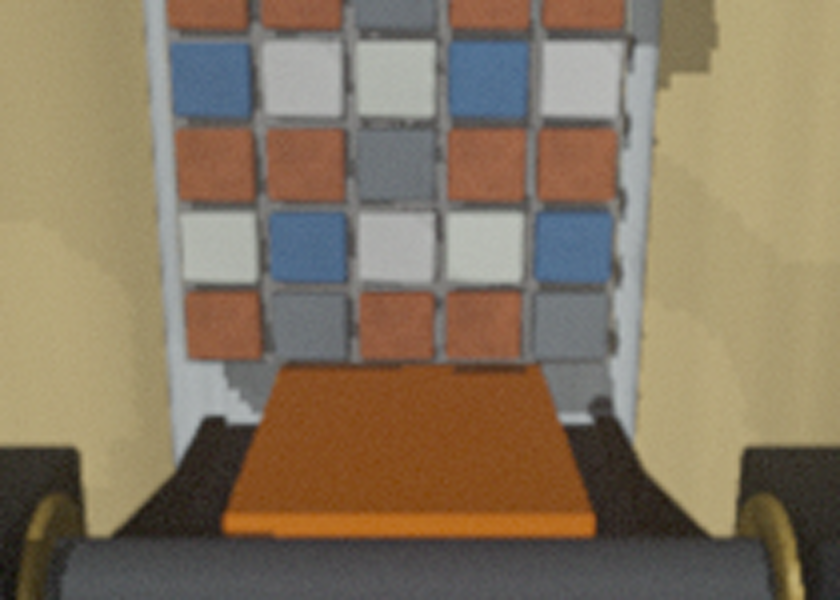

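View pics/side3.png

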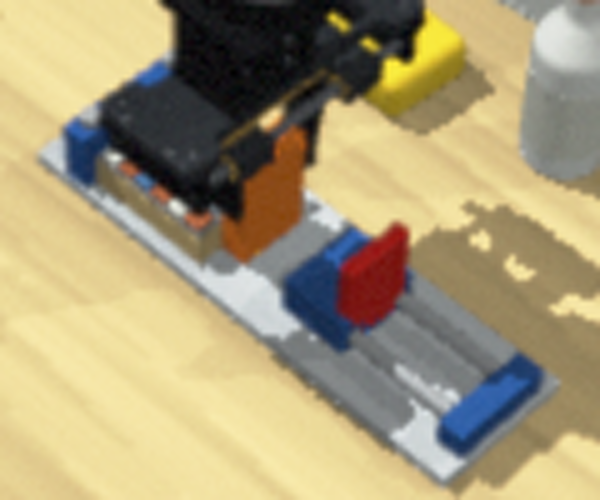

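The spacer stands square just in front of the panel, still about 2 mm above the bed. Settling it down, then releasing.

Emit:
{"name": "arm_command", "arguments": {"commands": [[[0,0,0,0,0,0.001,40],[0,0,0,0,0,0.001,40],[0,0,0,0,0,0.0005,40],[0,0,0,0,0,0,40]]]}}

```text
time: 6.42
ee_pos: [0.5195, -0.0864, 0.0666]
eef_rot: [1.0, -0.016, 0.0, -0.0]
ft_force: [-1.9, -0.5, 6.7]
width: 0.0499
```

Emit:
{"name": "arm_command", "arguments": {"commands": [[[0,0,0,0,0,-0.0005,40],[0,0,0,0,0,0,75],[0,0,0,0,0,0,75],[0,0,0,0,0,0,75],[0,0,0,0,0,0,75],[0,0,0,0,0,-0.02,75],[0,0,0,0,0,-0.05,75],[0,0,0,0,0,-0.04,75],[0,0,0,0,0,0,75],[0,0,0,0,0,0,75]]]}}

```text
time: 7.68
ee_pos: [0.5191, -0.0864, 0.1759]
eef_rot: [1.0, -0.015, -0.0, -0.0]
ft_force: [0.2, -0.2, -0.7]
width: 0.0653
```

```bash
python3 - <<'E'
from h import *; from bench import *
np.set_printoptions(precision=4,suppress=True)
for n in ["wrist","side"]:
    c=camera(n); save(c,n+"4",(150,110,360,260) if n=="wrist" else (195,165,315,265),4 if n=="wrist" else 5); pickle.dump(c,open(n+"4.pkl","wb"))
E
```

```text
(no output)
```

View pics/wrist4.png

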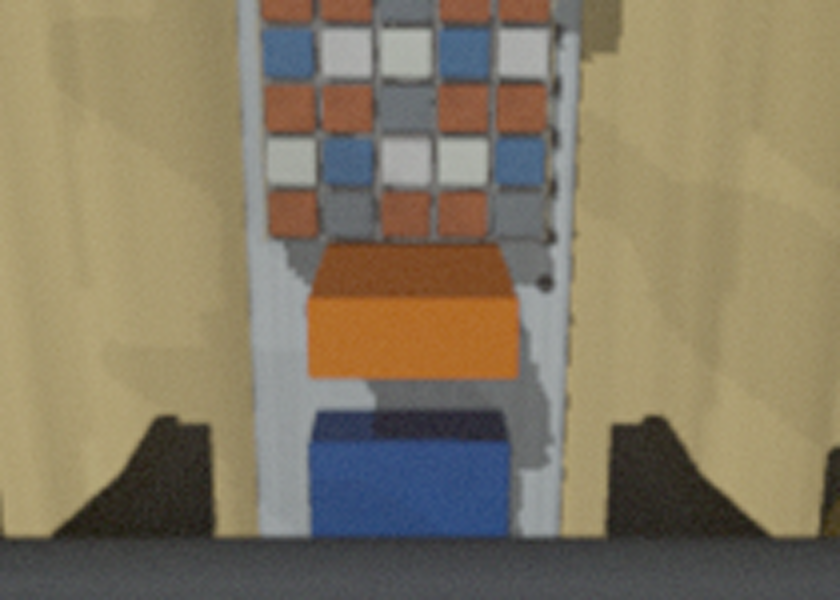

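View pics/side4.png

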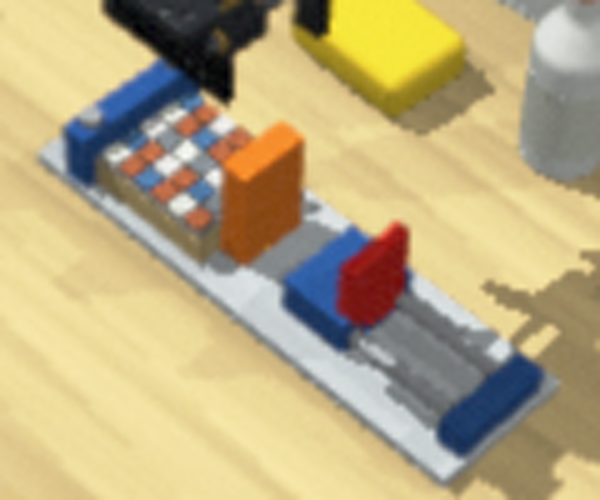

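Spacer 1 stands upright and square; in the wrist crop its rear top edge is at row 378 and the jaw's face edge at row 440. Measuring the remaining gap.

```bash
python3 - <<'E'
from h import *
np.set_printoptions(precision=4,suppress=True)
c=pickle.load(open("wrist4.pkl","rb")); W=lambda p:(150+p[0]/4-.4,110+p[1]/4-.4)
for n,p,z in [("panL",(268,239),.042),("panR",(550,239),.042),("sFL",(308,296),.092),("sFR",(518,296),.092),("sRL",(308,378),.092),("sRR",(517,378),.092),("jawL",(310,440),.042),("jawR",(509,440),.042),("footL",(325,244),.012)]: print(n,onz(c,W(p),z))
E
```

```text
panL [ 0.4798 -0.0729  0.042 ]
panR [ 0.5575 -0.0753  0.042 ]
sFL [ 0.4953 -0.0762  0.092 ]
sFR [ 0.5439 -0.0777  0.092 ]
sRL [ 0.4941 -0.0962  0.092 ]
sRR [ 0.5436 -0.0978  0.092 ]
jawL [ 0.4879 -0.1329  0.042 ]
jawR [ 0.5459 -0.1347  0.042 ]
footL [ 0.4927 -0.0813  0.012 ]
```

Jaw-open gap ≈ 60 mm, with 37 mm left after spacer 1, so spacer 2 will fit easily. Fetching spacer 2.

Emit:
{"name": "arm_command", "arguments": {"commands": [[[0,0,0,-0.004,-0.02,0,90],[0,0,0,-0.004,-0.05,0,90],[0,0,0,-0.004,-0.06,0,90],[0,0,0,-0.004,-0.06,0,90],[0,0,0,-0.004,-0.06,0,90],[0,0,0,-0.004,-0.05,0,90],[0,0,0,-0.0024,-0.0258,0,90],[0,0,0,0,-0.01,0,90],[0,0,0.054,0,0,0,90],[0,0,0,0,0,0.03,90],[0,0,0,0,0,0,90],[0,0,0,0,0,0,90]]]}}

```text
time: 9.28
ee_pos: [0.5039, 0.2494, 0.1471]
eef_rot: [0.999, -0.043, 0.0, 0.0]
ft_force: [0.1, -0.2, -1.1]
width: 0.079
```

```bash
python3 - <<'E'
from h import *; from bench import *
np.set_printoptions(precision=4,suppress=True)
print(read_state()["ee_pos"],read_state()["eef_rot"])
for n in ["wrist","side"]:
    c=camera(n); save(c,n+"5",(150,110,360,260) if n=="wrist" else (110,75,220,185),4 if n=="wrist" else 5); pickle.dump(c,open(n+"5.pkl","wb"))
E
```

```text
[0.5039 0.2494 0.1471] [ 0.9991 -0.0429  0.0001  0.0001]
```

View pics/side5.png

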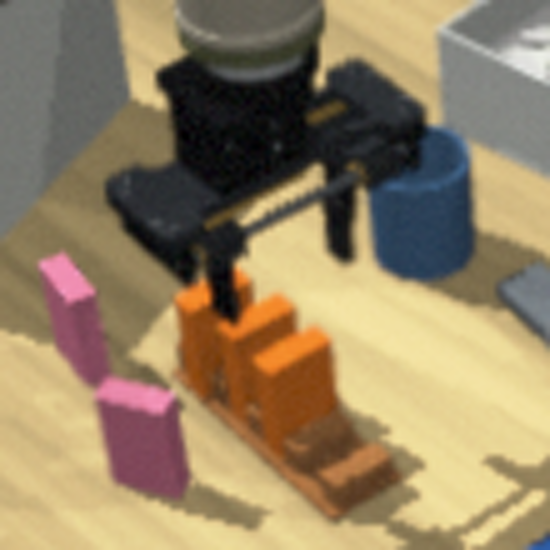

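View pics/wrist5.png

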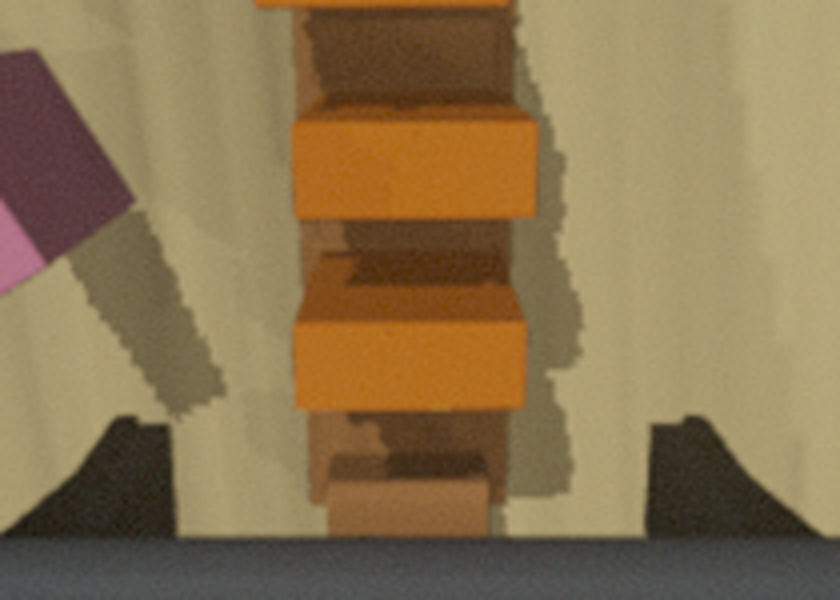

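Centred over the second spacer (crop columns 295–525, between the fingers). Descending and gripping.

Emit:
{"name": "arm_command", "arguments": {"commands": [[[0,0,0,0,0,0.04,90],[0,0,0,0,0,0.035,90],[0,0,0,0,0,0.011,90],[0,0,0,0,0,0,40],[0,0,0,0,0,0,40],[0,0,0,0,0,0,40],[0,0,0,0,0,0,40],[0,0,0,0,0,0,40],[0,0,0,0,0,0,40],[0,0,0,0,0,0,40]]], "newtons": 25}}

```text
time: 10.62
ee_pos: [0.5039, 0.2503, 0.0615]
eef_rot: [0.999, -0.043, 0.001, -0.0]
ft_force: [-1.1, -0.7, 6.1]
width: 0.0498
```

Emit:
{"name": "arm_command", "arguments": {"commands": [[[0,0,0,0,0,-0.02,40],[0,0,0,0,0,-0.05,40],[0,0,0,0,0,-0.05,40],[0,0,-0.055,0,0,0,40],[0,0,0,0.004,0.02,0,40],[0,0,0,0.004,0.05,0,40],[0,0,0,0.004,0.06,0,40],[0,0,0,0.004,0.06,0,40],[0,0,0,0.004,0.06,0,40],[0,0,0,0.004,0.06,0,40],[0,0,0,0.0022,0.035,0,40],[0,0,0,0,0.0142,0,40],[0,0,0,0,0,0,40],[0,0,0,0,0,0,40],[0,0,0,0,0,0,40]]]}}

```text
time: 12.5
ee_pos: [0.5191, -0.1082, 0.1806]
eef_rot: [1.0, -0.014, 0.0, -0.0]
ft_force: [0.0, -0.5, -1.5]
width: 0.0499
```

```bash
python3 - <<'E'
from h import *; from bench import *
np.set_printoptions(precision=4,suppress=True)
print(read_state()["ee_pos"],read_state()["eef_rot"])
for n in ["wrist","side"]:
    c=camera(n); save(c,n+"6",(150,110,360,260) if n=="wrist" else (195,125,315,265),4); pickle.dump(c,open(n+"6.pkl","wb"))
E
```

```text
[ 0.5191 -0.1082  0.1806] [ 0.9999 -0.0138  0.0001 -0.0002]
```

View pics/side6.png

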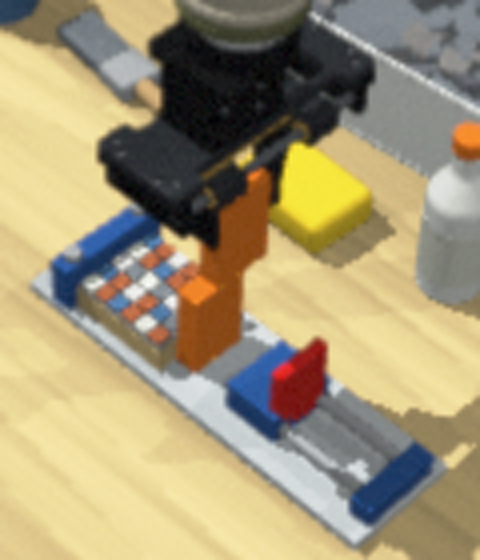

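View pics/wrist6.png

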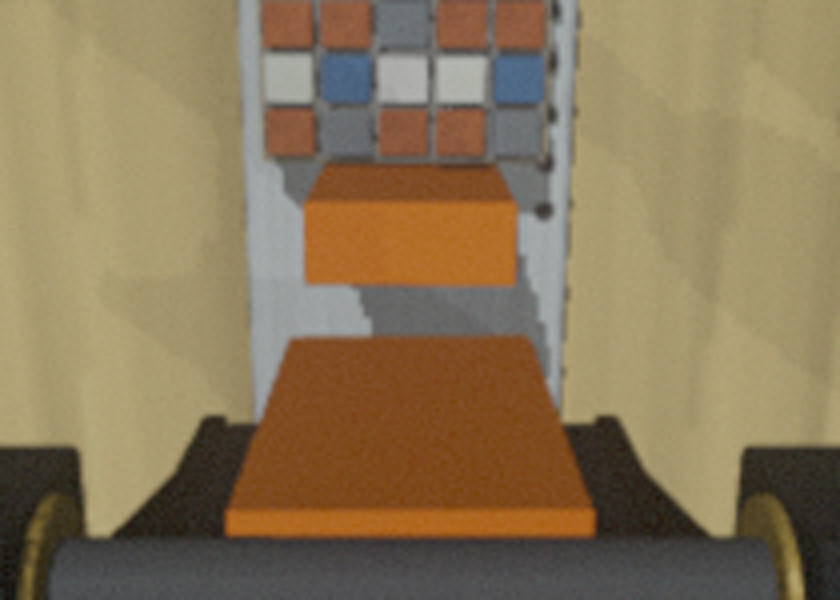

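```bash
python3 - <<'E'
from h import *
np.set_printoptions(precision=4,suppress=True)
c=pickle.load(open("wrist6.pkl","rb")); W=lambda p:(150+p[0]/4-.4,110+p[1]/4-.4)
for n,p,z in [("sRL",(306,285),.092),("sRR",(515,285),.092),("footL",(287,338),.1258),("footR",(530,338),.1258),("topL",(226,509),.206),("topR",(595,509),.206)]: print(n,onz(c,W(p),z))
E
```

```text
sRL [ 0.4945 -0.0966  0.092 ]
sRR [ 0.5436 -0.098   0.092 ]
footL [ 0.4936 -0.0991  0.1258]
footR [ 0.5435 -0.1005  0.1258]
topL [ 0.4945 -0.0978  0.206 ]
topR [ 0.5434 -0.0992  0.206 ]
```

The clearance to spacer 1 is about 2 mm, and the two are parallel and aligned. Lowering.

Emit:
{"name": "arm_command", "arguments": {"commands": [[[0,0,0,0,0.0005,0.04,40],[0,0,0,0,0,0.04,40],[0,0,0,0,0,0.02,40],[0,0,0,0,0,0.01,40],[0,0,0,0,0,0.002,40],[0,0,0,0,0,0.001,40],[0,0,0,0,0,0,40],[0,0,0,0,0,0,40]]]}}

```text
time: 13.6
ee_pos: [0.5192, -0.1103, 0.0681]
eef_rot: [1.0, -0.015, 0.001, 0.0]
ft_force: [0.2, 0.0, 0.3]
width: 0.0501
```

Emit:
{"name": "arm_command", "arguments": {"commands": [[[0,0,0,0,0,0.001,40],[0,0,0,0,0,0.0005,40],[0,0,0,0,0,0,40]]]}}

```text
time: 13.98
ee_pos: [0.5192, -0.1104, 0.0674]
eef_rot: [1.0, -0.015, 0.0, 0.0]
ft_force: [-5.6, 0.9, 12.6]
width: 0.0497
```

Emit:
{"name": "arm_command", "arguments": {"commands": [[[0,0,0,0,0,-0.0008,40],[0,0,0,0,0,0,75],[0,0,0,0,0,0,75],[0,0,0,0,0,0,75],[0,0,0,0,0,0,75],[0,0,0,0,0,-0.02,75],[0,0,0,0,0,-0.05,75],[0,0,0,0,0,-0.05,75],[0,0,0,0,0.05,0,20],[0,0,0,0,0.04,0,0],[0,0,0,0,0,0,0],[0,0,0,0,0,0,0]]]}}

```text
time: 15.48
ee_pos: [0.5162, -0.1996, 0.1867]
eef_rot: [1.0, -0.015, -0.0, -0.0]
ft_force: [-0.9, -0.1, 0.0]
width: 0.0332
```

```bash
python3 - <<'E'
from h import *; from bench import *
np.set_printoptions(precision=4,suppress=True)
print(read_state()["ee_pos"],read_state()["eef_rot"])
for n in ["wrist","side","scene"]:
    c=camera(n); save(c,n+"7",(150,60,360,260) if n=="wrist" else (195,145,315,265) if n=="side" else (150,120,300,235),4); pickle.dump(c,open(n+"7.pkl","wb"))
E
```

```text
[ 0.5162 -0.1996  0.1867] [ 0.9999 -0.0148 -0.0001 -0.0003]
```

View pics/side7.png

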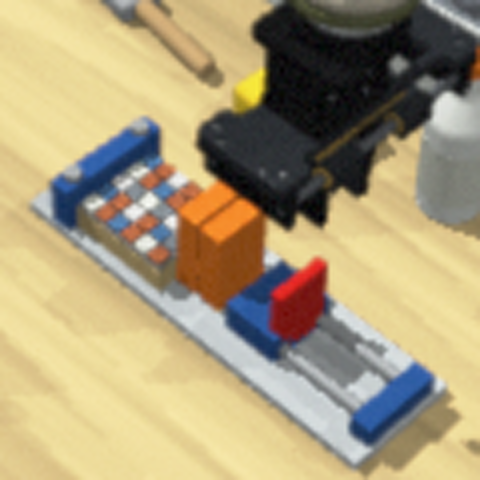

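View pics/wrist7.png

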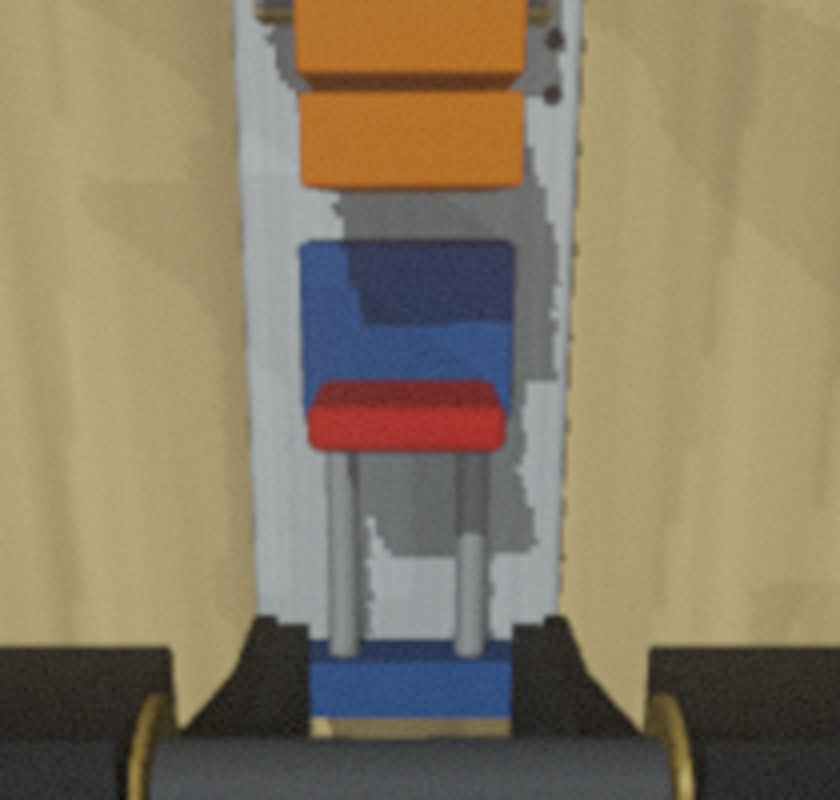

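View pics/scene7.png

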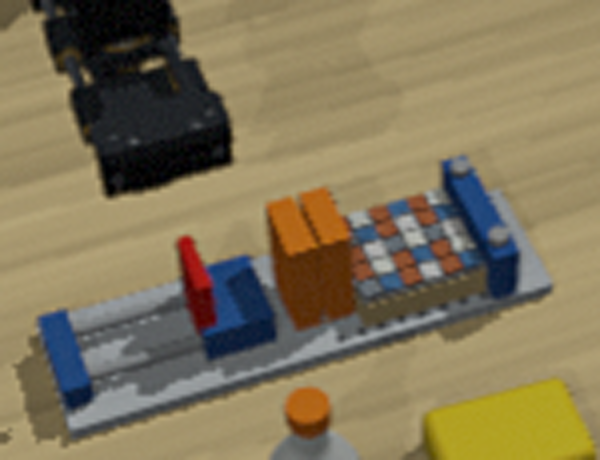

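Both spacers stand upright and parallel. The paddle's rear top edge is at crop (308–504, 447). Computing its position.

```bash
python3 - <<'E'
from h import *
np.set_printoptions(precision=4,suppress=True)
c=pickle.load(open("wrist7.pkl","rb")); W=lambda p:(150+p[0]/4-.4,60+p[1]/4-.4)
for n,p,z in [("padRL",(308,449),.083),("padRR",(504,449),.083),("padFL",(315,403),.083),("jawL",(300,242),.042),("jawR",(514,242),.042),("s2RL",(302,187),.092),("s2RR",(524,187),.092),("blkL",(308,660),.034),("blkR",(510,660),.034),("s2FL",(302,93),.092),("s1RL",(297,74),.092)]: print(n,onz(c,W(p),z))
E
```

```text
padRL [ 0.491  -0.1826  0.083 ]
padRR [ 0.5395 -0.184   0.083 ]
padFL [ 0.4934 -0.1711  0.083 ]
jawL [ 0.4878 -0.1339  0.042 ]
jawR [ 0.546  -0.1357  0.042 ]
s2RL [ 0.494  -0.1207  0.092 ]
s2RR [ 0.5436 -0.1222  0.092 ]
blkL [ 0.4821 -0.2606  0.034 ]
blkR [ 0.5451 -0.2625  0.034 ]
s2FL [ 0.4951 -0.1011  0.092 ]
s1RL [ 0.4942 -0.0972  0.092 ]
```

Emit:
{"name": "arm_command", "arguments": {"commands": [[[0,0,0,-0.001,0.0125,0,0],[0,0,0,0,0,0,0],[0,0,0,0,0,0.04,0],[0,0,0,0,0,0.04,0],[0,0,0,0,0,0.03,0],[0,0,0,0,0,0.02,0],[0,0,0,0,0,0,0],[0,0,0,0,0,0,0]]]}}

```text
time: 16.62
ee_pos: [0.5154, -0.2129, 0.0578]
eef_rot: [1.0, -0.015, 0.001, 0.0]
ft_force: [0.3, -0.1, 1.1]
width: 0.0003
```

```bash
python3 - <<'E'
from h import *; from bench import *
np.set_printoptions(precision=4,suppress=True)
for n in ["side","scene"]:
    c=camera(n); save(c,n+"8",(195,145,315,265) if n=="side" else (150,100,300,235),4)
E
```

```text
(no output)
```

View pics/side8.png

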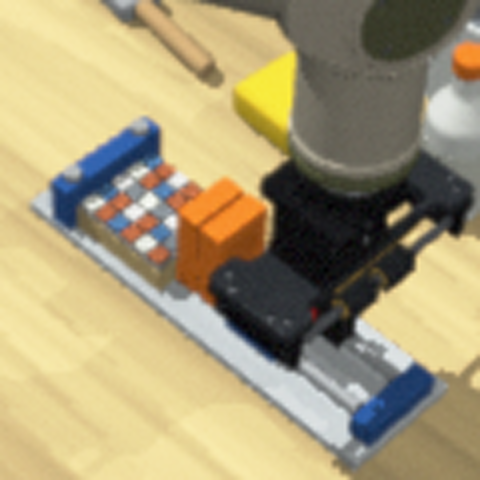

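View pics/scene8.png

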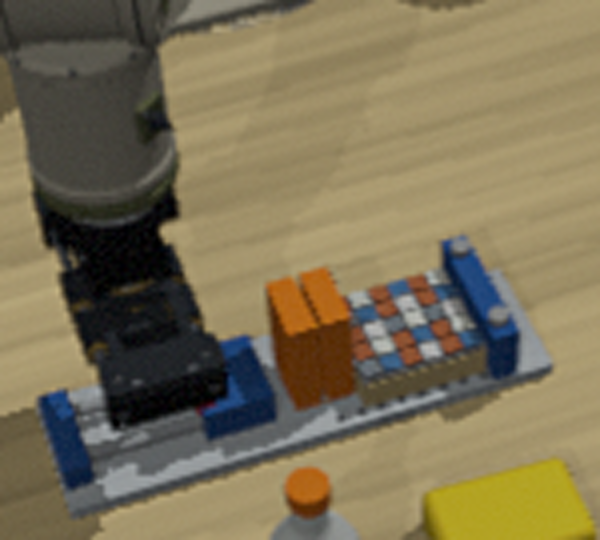

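The closed fingers are behind the paddle. Before pushing, checking how far the glue bottle is from the gripper body.

```bash
python3 - <<'E'
from h import *
a=pickle.load(open("scene0.pkl","rb"));b=pickle.load(open("side0.pkl","rb"))
print(onz(a,(340/1.5,330/1.5),.16),onz(b,(469/1.5,238/1.5),.16))
E
```

```text
[ 0.71001139 -0.16536118  0.16      ] [ 0.71334878 -0.16790988  0.16      ]
```

The bottle is about 70 mm clear. Pushing slowly.

Emit:
{"name": "arm_command", "arguments": {"commands": [[[0,0,0,0,-0.005,0,0],[0,0,0,0,-0.005,0,0],[0,0,0,0,-0.004,0,0],[0,0,0,0,-0.003,0,0],[0,0,0,0,-0.003,0,0],[0,0,0,0,-0.002,0,0],[0,0,0,0,-0.002,0,0],[0,0,0,0,-0.002,0,0],[0,0,0,0,0,0,0]]]}}

```text
time: 17.85
ee_pos: [0.5156, -0.1866, 0.0569]
eef_rot: [1.0, -0.015, 0.0, -0.0]
ft_force: [0.5, -3.1, -0.2]
width: 0.0006
```

Emit:
{"name": "arm_command", "arguments": {"commands": [[[0,0,0,0,-0.002,0,0],[0,0,0,0,-0.002,0,0],[0,0,0,0,-0.002,0,0],[0,0,0,0,-0.002,0,0],[0,0,0,0,-0.001,0,0],[0,0,0,0,0,0,0]]]}}

```text
time: 18.6
ee_pos: [0.5159, -0.1777, 0.0569]
eef_rot: [1.0, -0.015, 0.0, 0.0]
ft_force: [1.1, -4.0, -1.5]
width: 0.0005
```

```bash
python3 - <<'E'
from h import *; from bench import *
for n in ["side","scene","wrist"]:
    c=camera(n); save(c,n+"9",(195,145,315,265) if n=="side" else (150,100,300,235) if n=="scene" else (150,60,360,260),4)
E
```

```text
(no output)
```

View pics/scene9.png

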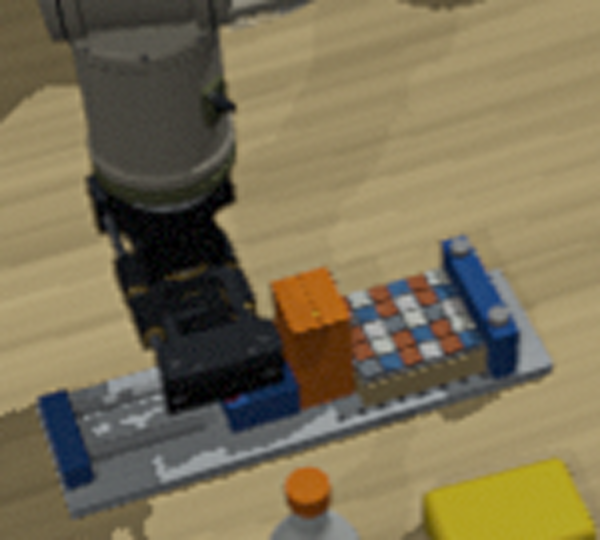

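View pics/wrist9.png

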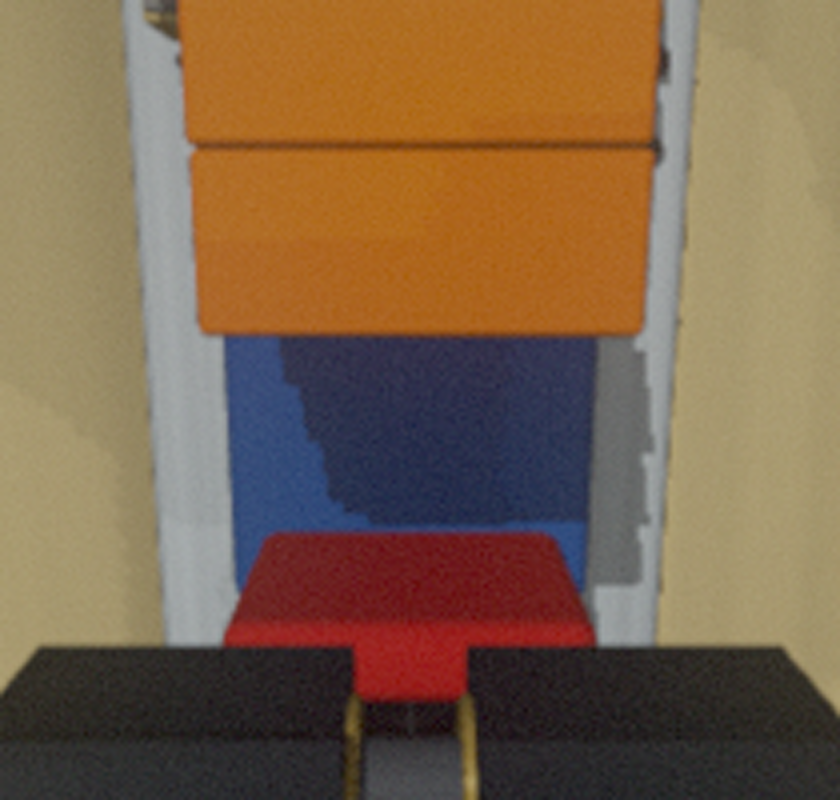

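The spacers have come together square. Continuing in small steps until the force rises.

Emit:
{"name": "arm_command", "arguments": {"commands": [[[0,0,0,0,-0.001,0,0],[0,0,0,0,-0.001,0,0],[0,0,0,0,-0.001,0,0],[0,0,0,0,0,0,0]]]}}

```text
time: 19.25
ee_pos: [0.5159, -0.1761, 0.0569]
eef_rot: [1.0, -0.016, 0.0, 0.001]
ft_force: [1.5, -8.8, -1.1]
width: 0.0004
```

Emit:
{"name": "arm_command", "arguments": {"commands": [[[0,0,0,0,-0.001,0,0],[0,0,0,0,-0.001,0,0],[0,0,0,0,0,0,0],[0,0,0,0,0,0,0]]]}}

```text
time: 19.75
ee_pos: [0.5159, -0.176, 0.057]
eef_rot: [1.0, -0.016, 0.001, 0.002]
ft_force: [2.4, -14.9, -3.7]
width: 0.0003
```

The jaw has stalled while force climbs, so the stack is tight. Raising the push to a firm hold.

Emit:
{"name": "arm_command", "arguments": {"commands": [[[0,0,0,0,-0.001,0,0],[0,0,0,0,-0.001,0,0],[0,0,0,0,-0.001,0,0],[0,0,0,0,-0.001,0,0],[0,0,0,0,0,0,0],[0,0,0,0,0,0,0],[0,0,0,0,0,0,0],[0,0,0,0,0,0,0]]]}}

```text
time: 20.75
ee_pos: [0.5159, -0.1759, 0.0571]
eef_rot: [1.0, -0.018, 0.001, 0.004]
ft_force: [4.3, -27.8, -9.1]
width: 0.0001
```

```bash
python3 - <<'E'
from h import *; from bench import *
for n in ["side","scene","wrist"]:
    c=camera(n); save(c,n+"10",(195,145,315,265) if n=="side" else (150,120,300,235) if n=="scene" else (150,40,360,240),5 if n!="wrist" else 3); pickle.dump(c,open(n+"10.pkl","wb"))
    if n=="scene": save(c,"full10",s=1.5)
E
```

```text
(no output)
```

View pics/scene10.png

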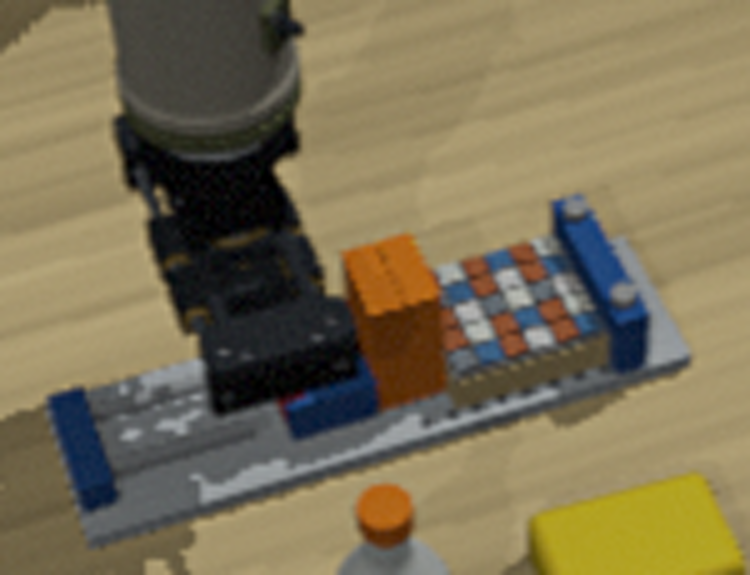

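View pics/side10.png

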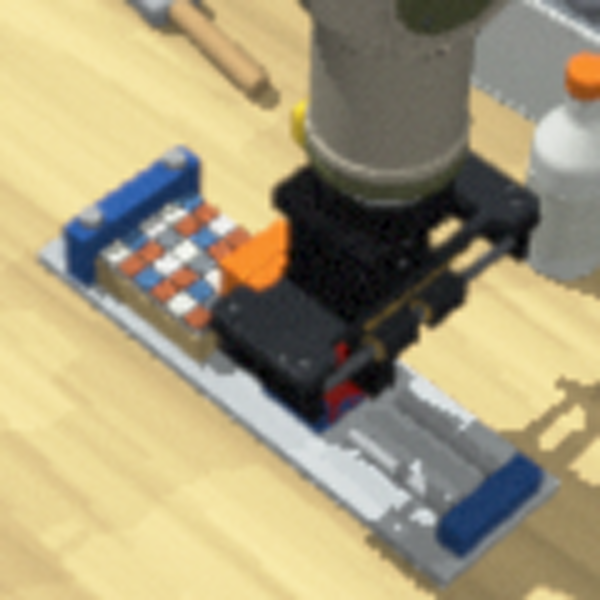

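View pics/wrist10.png

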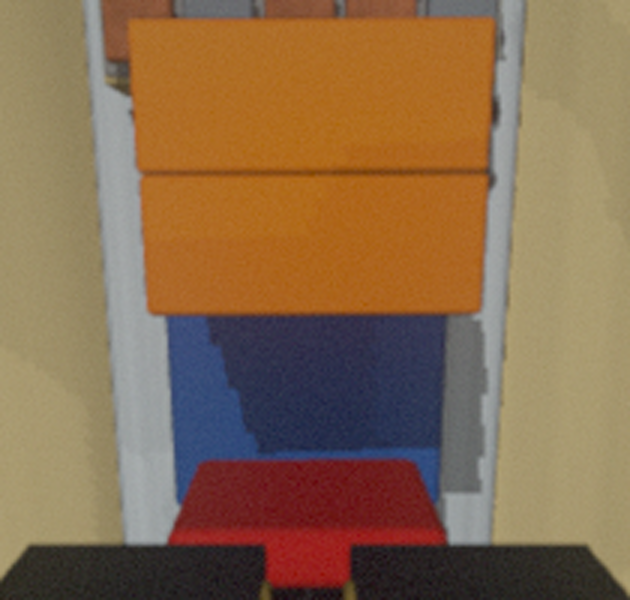

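View pics/full10.png

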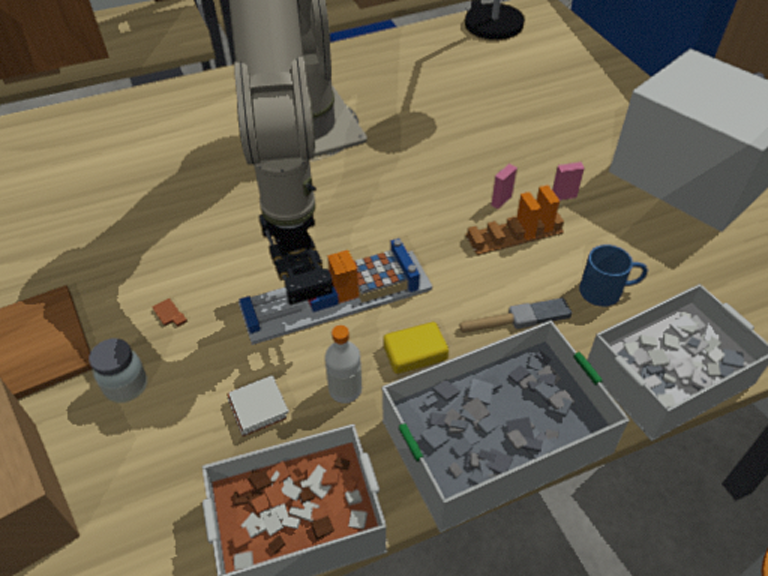

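```bash
python3 - <<'E'
from h import *
np.set_printoptions(precision=4,suppress=True)
c=pickle.load(open("wrist10.pkl","rb")); W=lambda p:(150+p[0]/3-.4,40+p[1]/3-.4)
for n,p,z in [("s1FL",(129,17),.092),("s1FR",(495,17),.092),("s2RL",(150,314),.092),("s2RR",(480,314),.092),("padFL",(200,460),.042),("padTopFL",(175,530),.083),("padTopFR",(443,530),.083)]: print(n,onz(c,W(p),z))
E
```

```text
s1FL [ 0.4951 -0.0756  0.092 ]
s1FR [ 0.544  -0.0773  0.092 ]
s2RL [ 0.4943 -0.1151  0.092 ]
s2RR [ 0.543  -0.1168  0.092 ]
padFL [ 0.4925 -0.1535  0.042 ]
padTopFL [ 0.4934 -0.1531  0.083 ]
padTopFR [ 0.5394 -0.1548  0.083 ]
```

Emit:
{"name": "arm_command", "arguments": {"commands": [[[0,0,0,0,0,0,0],[0,0,0,0,0,0,0],[0,0,0,0,0,0,0],[0,0,0,0,0,0,0],[0,0,0,0,0,0,0],[0,0,0,0,0,0,0],[0,0,0,0,0,0,0],[0,0,0,0,0,0,0]]]}}

```text
time: 21.9
ee_pos: [0.5159, -0.1759, 0.0571]
eef_rot: [1.0, -0.018, 0.001, 0.004]
ft_force: [3.9, -28.6, -8.4]
width: 0.0005
```

```bash
python3 - <<'E'
from h import *; from bench import *
c=camera("wrist"); save(c,"w11",(190,30,320,110),6)
c=camera("scene"); save(c,"s11",(205,160,285,210),9)
E
```

```text
(no output)
```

View pics/w11.png

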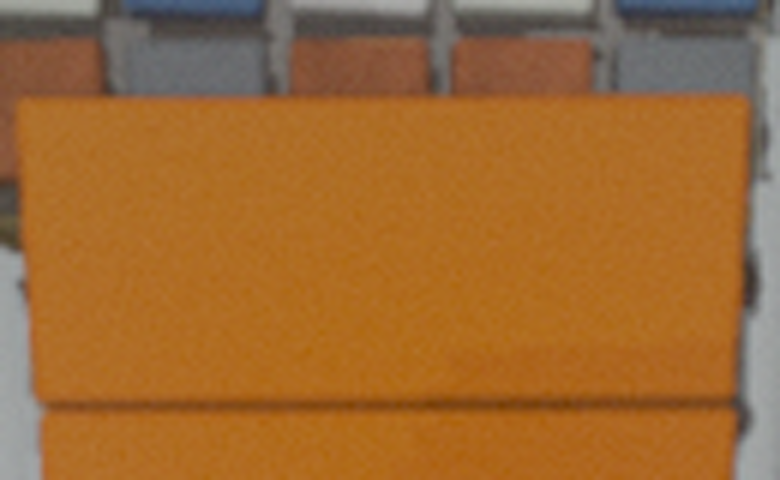

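View pics/s11.png

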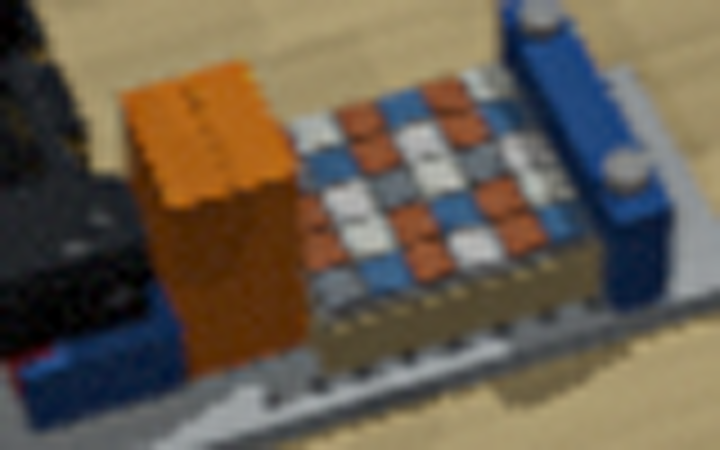

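Jaw, both spacers and panel show no open gap, the panel lies flat, and force (28 N) and position are steady. Handing in.

```bash
python3 -c "
from bench import *
s=read_state();print(s['time'],s['ee_pos'],s['ft_force']);close_job()"
```

```text
22.0 [ 0.51585808 -0.17589215  0.05709066] [  4.75796652 -28.12832288  -7.85132105]
the job is handed in; nothing more can be done
```

I stood two orange spacers from the rack upright and square in the 60 mm gap. I then pushed the red paddle with closed fingers until the jaw stalled on the stack. The job was handed in at 22.0 s with the arm still pushing at about 28 N.

- **Jaw:** it stopped after about 18 mm of its 32 mm travel. The hold was steady for over a second before hand-in, with no movement and 28 N throughout.
- **Stack:** the last pictures show the jaw, both spacers, the panel and the fence closed up with no visible gaps. The spacers are parallel and the panel lies flat.
- **Surroundings:** the other two orange spacers, the pink look-alikes and the rest of the table looked undisturbed in the full view.
- **One disagreement:** my pixel estimates put the front spacer about 1.5–2 mm short of the panel edge, and the travel about 2 mm less than the measured gap predicted. That is within the cameras' 2 mm calibration. I trusted the firm stall and the rising force as the sign of contact.

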